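# Load the leak-test station and latch its sliding guard

### The arm

A 6-joint arm with a two-finger parallel gripper is mounted at the origin on the work surface. World frame = base frame: x ahead of the robot, y to its left, z up, the work surface at z = 0. Lengths are in m, angles in rad, forces in N, time in s.
With the tool pointing down it reaches from about 0.35 to 0.875 m from the base axis. Payload 4.2 kg.
Tool frame: the origin (TCP) lies on the centre line of the jaws, within the pads' length; the fingertips stand 8 mm ahead of it and the grasp point (between the pads) lies 11 mm behind it; z points along the fingers, y is the line along which they close (so a half turn about z gives the same grasp; the last joint's range is limited). The gripper opens to 85 mm and grips with 20 to 120 N. Pads are 22 mm wide; open, the fingers measure 114 mm over their backs; the gripper's body (76 mm by 85 mm) begins 54 mm behind the grasp point. The pads swing forward as they close: fully open they stand 13 mm farther back than shut.
Start: joints at [1.451, 0.385, 0.008, 0, -1.194, -0.259], TCP at [0.231, 0.581, 0.239] pointing down, gripper open.
Joint ranges: [-3.14, 3.14], [-1.21, 2.06], [-1.07, 1.41], [-3.16, 2.05], [-2.99, -0.16], [-3.1, 3.1]. Speed limits (rad/s): [2.79, 2.79, 3.14, 3.14, 3.14, 3.14].

### API

Orientations are given as a unit quaternion [x, y, z, w].
In Python, from cell import observe, grab_frame, sign_off gives the robot as it stands.
- The arm moves only by the tool send_rows, never from a script. Its arguments are lists of equal length, an entry for each row: "slide": the shift along the tool's x, y, z scaled (see below), a list of three; "turn": the turn about the tool's z scaled (see below). In form: {"slide": [[dx, dy, dz], ...], "turn": [turn, ...]}. A call has 1 to 8 rows; each row shifts and turns the commanded pose from where the row before left it, along the tool's axes as they then stand; what a row does not reach is not made up. The controller multiplies each number of a shift by 20 mm and each number of a turn by 0.12 rad. A row lasts 1/12 s, in which the tool goes at most 41.7 mm and 7.16 degrees, less where a joint would pass 70% of its speed; a pose out of reach is approached as far as the arm can. A call with a number of a shift or a turn outside -1 to 1 is refused whole. A call with a gripper value outside its range is refused whole. "fingers" is the closure, from 0 (fully open) to 1 (shut), set as the call begins (left out, the last holds). The fingers move at their own pace and stop on an object; "grip_force" is the grip in N (left out, the last holds). Time passes only in rows, so rows that do not move let the fingers close. It gives the time, the measured TCP pose, the force, the opening and the grip force at its end, in the units of the state.
- observe(): the state, without advancing time (a new reading comes with each control period).
- grab_frame(name): name is "scene" or "top"; returns a dict with "img" (384x512x3 uint8, red, green, blue), "fx", "fy", "cx", "cy" (pixels), "D" ([k1, k2, p1, p2, k3] as OpenCV has them; the pictures are not rectified), "rvec" (rotation vector, rad) and "tvec" (3), from world to camera coordinates, as OpenCV has them. Camera axes: x right, y down, z forward; pixel columns grow to the right and rows downward; lengths in m; the calibration is good to about 2 mm. A picture is of the moment at which its call begins. There is no depth.
- sign_off(): hands the job in; it is judged then, once.
The state is a dict: "time_s": time; "qpos": joint angles; "qvel": joint speeds; "effort": joint torques, N m; "eef_pos": TCP position; "orientation": TCP orientation; "wrist_force": force on the tool from outside, world axes, zero at the start; "torque": the same for the moment, N m; "width": finger opening in m; "finger_force": force on a finger pad.
Only numpy, scipy, OpenCV 4.12 (cv2) and the standard library are available. Lean on these libraries where they do the work, as an engineer would, in place of code of your own. Each camera call takes 0.05 s, during which the arm holds its last target. There are 200 camera calls.

### The job

Set the blue housing with the brass plug in its top upright in the round nest of the leak-test station, putting it down rather than dropping it. Then slide the clear guard shut over it until its latch catches with a click, pushing firmly but easing it home - no slamming and no ramming it against its end stops - and let go so that it stays shut by itself. Leave the other housings, the screwdriver and the bottle where they are.

Things in the scene. Friction and masses are not known exactly. Their poses are not given: they have to be found in the camera images.
- housing: The housing to test, the only one with a brass plug in its top. Blue casting, 0.35 kg. Origin: centre of its underside, z up. Body 58 mm dia. (foot bevelled) to 46 mm, flange 64 mm dia. from 46 to 52 mm, plain round boss 42 mm dia. from 52 to 82 mm (grip there), plug 33 mm dia. from 82 to 87 mm. A side port points along its +x, 26 mm up, ending 38 mm from the axis; it may face any way in the nest.
- spare_a: Another blue housing of the same size with an open top, no brass plug, 82 mm tall. Origin at the centre of its underside. Leave it alone.
- spare_b: Like spare_a. Leave it alone.
- screwdriver: Loose screwdriver, 190 mm long, lying beyond the station. Leave it alone.
- sealant: Loose small bottle with a red cap, 42 mm in diameter, 95 mm tall. Origin at the centre of its underside. Leave it alone.
- station: Fixed bench leak-test station: grey base 170 mm (its x) by 450 mm (its y, -235 to +215), 30 mm high. Origin on the bench under the base, 60 mm to the +y side of the nest. The guard opens along this frame's +y and shuts along -y. At the -y end (y -145 to -230 mm) a dark steel keeper unit with a striker loop stands 150 mm high.
- nest (a point): Centre of the nest's floor, 34 mm above the bench: a rubber pad in an aluminium ring of 62 mm inner and 74 mm outer diameter, whose rim stands 8 mm above the floor. A seated housing has its underside on this point. The end plate's face is 58 mm away on the station's -y side.
- endplate: Upright aluminium plate fixed to the station, 100 x 12 x 90 mm, top 120 mm above the bench; the open end of the guard slides over it. Origin same as the station's. Behind it stands the keeper unit: striker loop, kick-out plunger and two rubber end stops, which the guard's tongue meets. More than 22 N on plunger and stops is ramming; a push of 15 to 18 N is ample.
- hood: The clear guard with yellow edges, 0.8 kg, 136 mm (x) by 138 mm (y), top 133 mm above the bench, open below and at its -y end so that it slides over a seated housing. Origin is the station's when guard_slide is 0, and moves with the guard. From the -y end of its top a steel tongue and latch (spring bolt with red knob, 196 mm high) reach out 40 mm.
- guard_handle (a point): Middle of the guard's black bar handle: round bar 12 mm dia., 104 mm long along the station's x, centred 169 mm above the bench and 36 mm above the guard's top, on posts 45 mm either side of the middle. Grip it from above with the fingers closing along the station's y, or just push it. At guard_slide 0 it lies 45 mm to the -y side of the station's origin.
- guard_slide (a joint): Opening of the guard, m; starts 0.175 to 0.200; runs with about 1.5 N. Caught at C, set anew each time between -0.014 and 0.014, not measured. From C+0.036 the plunger pushes back, 2.5 N rising to 6 N at C; from C+0.016 the rising bolt adds 3 N: the push peaks near 11 N, dips and clicks at C, then from 1.5 mm past C the stops add 8 N per mm. Let go uncaught, it springs back to C+0.036 or more.
Things that resemble listed ones, but are neither listed nor needed, are in the scene too. Leave any pink look-alike of the housing alone.

How it is judged:
By the outcome, as a careful person would: the job done as asked, in the order asked, and still so for the second after the job is handed in, with the robot touching nothing.
It also fails if it takes over 61 s, if anything falls off the work surface, if the arm or the gripper's body presses on something with over 40 N, if the wrist force passes 120 N, or if a joint passes its speed limit or range.

## Working session

There is one attempt and no reset: what is moved stays moved. The work goes in short steps, Python scripts to look and compute and a tool call to move; the robot and the scene stay as the last step left them, time stands still between calls to the robot, and variables do not carry over. Pictures are saved under pics/ and viewed, at most 10 in all, crops included, and the job is handed in when it is done.

Besides the shell and the picture viewer there is one more tool, called by a JSON object that holds its "fn" and its "kwargs", one argument or row to a line. send_rows: Moves the arm, as the interface text tells. Shifts and turns lie within -1 to 1; 1 stands for 20 mm of shift or 0.12 rad of turn. Its arguments: {"type":"object","properties":{"slide":{"type":"array","items":{"type":"array","items":{"type":"number","minimum":-1,"maximum":1}}},"turn":{"type":"array","items":{"type":"number","minimum":-1,"maximum":1}},"fingers":{"type":"number"},"grip_force":{"type":"number"}},"required":["slide","turn"]}

```bash
mkdir -p pics; cat > h.py <<'E'
import numpy as np, cv2
from cell import observe, grab_frame, sign_off
from scipy.spatial.transform import Rotation as R
def grab(n,f=None):
    d=grab_frame(n)
    if f: cv2.imwrite('pics/'+f,cv2.cvtColor(d['img'],cv2.COLOR_RGB2BGR))
    return d
def K(d): return np.array([[d['fx'],0,d['cx']],[0,d['fy'],d['cy']],[0,0,1.]])
def ray(d,uv,z):
    p=cv2.undistortPoints(np.array(uv,float).reshape(-1,1,2),K(d),np.array(d['D'],float)).reshape(-1,2)
    Rm=cv2.Rodrigues(np.array(d['rvec'],float))[0]; t=np.array(d['tvec'],float).ravel()
    c=-Rm.T@t; v=np.c_[p,np.ones(len(p))]@Rm
    return c+v*((z-c[2])/v[:,2])[:,None]
def proj(d,X): return cv2.projectPoints(np.array(X,float).reshape(-1,1,3),np.array(d['rvec'],float),np.array(d['tvec'],float),K(d),np.array(d['D'],float))[0].reshape(-1,2)
E
python3 - <<'E'
from h import *
import pickle
a=grab('scene','s0.png');b=grab('top','t0.png')
pickle.dump((a,b),open('f0.pkl','wb'))
o=observe();print(o)
for d in(a,b):
    Rm=cv2.Rodrigues(np.array(d['rvec'],float))[0];print(-Rm.T@np.array(d['tvec']).ravel(),Rm[2],d['fx'])
E
```

```text
{'time_s': 0.1, 'qpos': array([ 1.45062471e+00,  3.85471286e-01,  6.76676003e-03, -4.50930350e-04,
       -1.19402011e+00, -2.58588353e-01]), 'qvel': array([-0.00020398, -0.00104279,  0.00391145,  0.00065197,  0.00013821,
       -0.00056178]), 'effort': array([-6.91126934e-05, -3.93321097e+01,  1.88929081e+01,  4.19789806e+00,
       -2.58178072e-03,  1.62722102e-06]), 'eef_pos': array([0.23090339, 0.5802312 , 0.23833533]), 'orientation': array([ 9.82105006e-01, -1.88331580e-01, -1.42394116e-04,  9.76336673e-04]), 'wrist_force': array([-0.26294575, -0.8289337 ,  0.49627698]), 'torque': array([-0.01513109, -0.02290999, -0.00827057]), 'finger_force': 0.0, 'width': 0.08560274234575223}
[1.52660992 0.48135072 0.90265841] [-0.73037783 -0.35987555 -0.58054957] 430.4687789100961
[ 0.28673925 -0.00875181  1.56451609] [ 0.18144859 -0.00509029 -0.98338726] 490.0274052816779
```

View pics/s0.png

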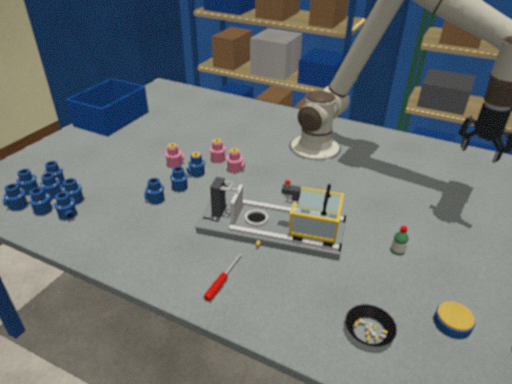

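View pics/t0.png

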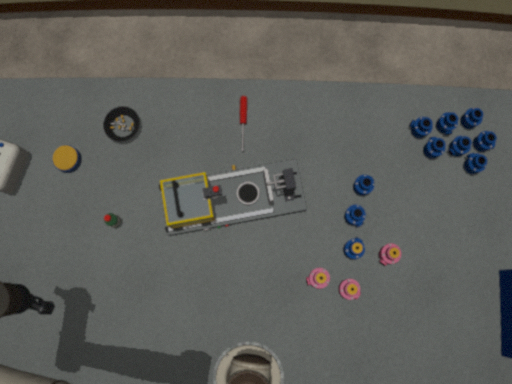

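The scene picture shows the station at about (270,220). In the top view the nest is at (248,193), the guard at (187,200) and the keeper at (288,183).

What could be taken for the housing (top-view pixels):
- Blue with brass: (355,248).
- Open blue: (355,215), (364,184), and a cluster of seven near (455,140).
- Pink with brass: (318,278), (349,289), (390,254).

I choose (355,248), which is (196,162) in the scene view. I'll measure it and check it in a close crop.

```bash
python3 - <<'E'
from h import *
import pickle
a,b=pickle.load(open('f0.pkl','rb'))
def blobs(d,lo,hi,roi,mn=6):
    h=cv2.cvtColor(d['img'],cv2.COLOR_RGB2HSV);m=cv2.inRange(h,lo,hi)
    x0,y0,x1,y1=roi;mm=np.zeros_like(m);mm[y0:y1,x0:x1]=m[y0:y1,x0:x1]
    n,l,s,c=cv2.connectedComponentsWithStats(mm);return [(c[i].round(1),s[i].tolist()) for i in range(1,n) if s[i,4]>=mn]
for nm,d,roi in(('top',b,(335,230,375,265)),('scene',a,(185,145,210,182))):
    for c,s in blobs(d,(12,90,100),(35,255,255),roi): print(nm,'brass',c,s,ray(d,c,.087))
    for c,s in blobs(d,(95,100,20),(125,255,255),roi,30): print(nm,'blue',c,s)
# nest: dark disk pad
for c,s in blobs(b,(0,0,0),(180,255,70),(232,178,264,208),30): print('nestdark',c,s,ray(b,c,.034))
for c,s in blobs(a,(0,0,0),(180,255,70),(240,205,272,228),20): print('nestdark scene',c,s,ray(a,c,.034),ray(a,c,.038))
# yellow guard
for c,s in blobs(b,(20,120,90),(35,255,255),(150,160,225,240),20): print('yellow',c,s)
h=cv2.cvtColor(b['img'],cv2.COLOR_RGB2HSV);m=cv2.inRange(h,(20,120,90),(35,255,255));m[:160]=0;m[240:]=0;m[:,:150]=0;m[:,225:]=0
r=cv2.minAreaRect(cv2.findNonZero(m));print(r);print(ray(b,cv2.boxPoints(r),.133))
for c,s in blobs(b,(0,0,0),(180,255,75),(165,175,190,222),15): print('handle?',c,s,ray(b,c,.169))
def crop(d,x0,y0,x1,y1,k): return cv2.resize(cv2.cvtColor(d['img'][y0:y1,x0:x1],cv2.COLOR_RGB2BGR),None,fx=k,fy=k,interpolation=cv2.INTER_CUBIC)
A=crop(b,150,155,310,240,5);B=np.hstack([crop(b,335,232,375,264,5),crop(a,176,142,216,174,5),crop(a,190,180,270,212,5)]);
cv2.imwrite('pics/c0.png',np.vstack([A,B]));print(A.shape,B.shape)
E
```

```text
top brass [356.8 247.5] [352, 243, 11, 10, 79] [[ 0.40202295 -0.32362348  0.087     ]]
top blue [352.5 248.8] [344, 238, 21, 21, 195]
scene brass [195.6 154.1] [192, 152, 8, 5, 34] [[ 0.40100764 -0.3216144   0.087     ]]
scene blue [196.1 167. ] [188, 157, 16, 20, 242]
nestdark [247.6 192.7] [239, 184, 18, 18, 245] [[0.57350768 0.01234288 0.034     ]]
nestdark scene [256.1 217. ] [249, 213, 16, 9, 97] [[0.56600945 0.01148558 0.034     ]] [[0.57043283 0.01364921 0.038     ]]
yellow [185.3 199.9] [160, 172, 54, 54, 480]
((186.2597198486328, 199.5983428955078), (49.083988189697266, 47.84491729736328), 80.27242279052734)
[[0.58929485 0.27922266 0.133     ]
 [0.61716937 0.13827418 0.133     ]
 [0.47169943 0.10796813 0.133     ]
 [0.44430436 0.24633144 0.133     ]]
handle? [176.7 198.7] [172, 181, 12, 37, 168] [[0.52583937 0.21554473 0.169     ]]
(425, 800, 3) (160, 800, 3)
```

View pics/c0.png

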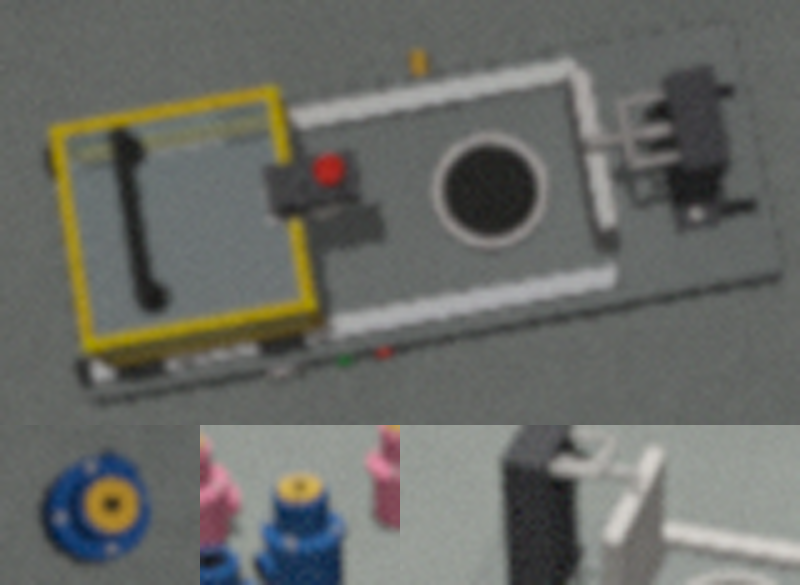

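The crop confirms the choice: a blue flange with a round brass plug (the pinks are beside it in the scene view). Guard, nest and handle are also clear. Next I'll refine the station yaw, nest and handle, and work out the first move.

```bash
python3 - <<'E'
from h import *
import pickle
a,b=pickle.load(open('f0.pkl','rb'))
def P(x,y): return (150+(x+.5)/5-.5,155+(y+.5)/5-.5)
# bar ends, ends of base right edge, rails (from the crop)
q=ray(b,[P(124,145),P(152,295)],.169);print('bar',q,q.mean(0));v=q[0]-q[1];print(np.linalg.norm(v),np.arctan2(v[1],v[0]))
q=ray(b,[P(740,22),P(780,275)],.03);v=q[0]-q[1];print('base edge',q,np.linalg.norm(v),np.arctan2(v[1],v[0]))
q=ray(b,[P(778,278),P(98,402)],.03);v=q[1]-q[0];print('base side',q,np.linalg.norm(v),np.arctan2(-v[0],v[1]))
for nm,d,roi in(('top',b,(233,179,263,207)),('scene',a,(238,203,274,232))):
    x0,y0,x1,y1=roi; g=cv2.cvtColor(d['img'],cv2.COLOR_RGB2GRAY)[y0:y1,x0:x1]
    G=cv2.resize(g,None,fx=8,fy=8,interpolation=cv2.INTER_CUBIC)
    m=((G>135)*255).astype('uint8') if nm=='top' else ((G>165)*255).astype('uint8')
    cs=sorted(cv2.findContours(m,cv2.RETR_EXTERNAL,cv2.CHAIN_APPROX_NONE)[0],key=cv2.contourArea)[-3:]
    for c in cs:
        if len(c)<20: continue
        e=cv2.fitEllipse(c);uv=((e[0][0]+.5)/8-.5+x0,(e[0][1]+.5)/8-.5+y0);print(nm,e,uv,ray(d,uv,.042))
for uv in [(364,182),(355,213),(318,278),(349,288),(391,254)]: print(ray(b,uv,.08).round(3))
E
```

```text
bar [[0.57033039 0.22457799 0.169     ]
 [0.48250721 0.2038116  0.169     ]] [0.5264188  0.21419479 0.169     ]
0.09024496499945933 0.23219216863854428
base edge [[ 0.68887397 -0.14654119  0.03      ]
 [ 0.52391604 -0.17292089  0.03      ]] 0.16705390862242148 0.15857502869087373
base side [[ 0.52196265 -0.17165463  0.03      ]
 [ 0.43314938  0.25601206  0.03      ]] 0.43679124780450507 0.20475894830623353
top ((35.5391845703125, 112.72769165039062), (6.685669422149658, 43.88396453857422), 0.7803608775138855) (237.00489807128906, 192.65346145629883) [[0.57139269 0.04571936 0.042     ]]
top ((58.939048767089844, 53.40879821777344), (8.728127479553223, 44.913692474365234), 41.83958435058594) (239.92988109588623, 185.23859977722168) [[0.59551062 0.03713261 0.042     ]]
top ((143.48863220214844, 80.47535705566406), (91.70865631103516, 136.11375427246094), 123.67790985107422) (250.49857902526855, 188.621919631958) [[0.58535109 0.00338165 0.042     ]]
scene ((239.9121551513672, 16.54962730407715), (30.114999771118164, 282.44549560546875), 95.84811401367188) (267.5515193939209, 204.63120341300964) [[0.4998435  0.02020935 0.042     ]]
scene ((147.35520935058594, 108.75015258789062), (114.99408721923828, 179.68002319335938), 91.33658599853516) (255.98190116882324, 216.15626907348633) [[0.57124737 0.01357648 0.042     ]]
scene ((78.5875244140625, 210.40740966796875), (34.05588150024414, 308.9466857910156), 97.89666748046875) (247.3859405517578, 228.8634262084961) [[0.63845216 0.01802916 0.042     ]]
[[ 0.607 -0.351  0.08 ]]
[[ 0.509 -0.321  0.08 ]]
[[ 0.309 -0.206  0.08 ]]
[[ 0.28 -0.3   0.08]]
[[ 0.384 -0.431  0.08 ]]
```

Nest is about (0.572, 0.013), station yaw about 0.21, and the housing is at (0.4015, -0.3225). I'll turn to match the station while rising, then traverse along tool +x.

{"fn": "send_rows", "kwargs": {
  "slide": [
    [0, 0, -0.2],
    [0, 0, -0.2],
    [0, 0, -0.2],
    [0, 0, -0.2],
    [0, 0, -0.2],
    [0, 0, -0.2],
    [0, 0, -0.2],
    [0, 0, -0.2]
  ],
  "turn": [1, 1, 1, 1, 1, 1, 1, 1],
  "fingers": 0.2
}}

```text
time_s: 0.77
eef_pos: [0.231, 0.5804, 0.2708]
orientation: [0.782, -0.623, 0.0, 0.001]
wrist_force: [0.3, -0.4, -0.7]
width: 0.0685
finger_force: 0.0
```

{"fn": "send_rows", "kwargs": {
  "slide": [
    [1, -0.5, 0],
    [1, -0.5, 0],
    [1, -0.5, 0],
    [1, -0.5, 0],
    [1, -0.5, 0],
    [1, -0.5, 0],
    [1, -0.5, 0],
    [1, -0.5, 0]
  ],
  "turn": [0.2, 0, 0, 0, 0, 0, 0, 0]
}}

```text
time_s: 1.43
eef_pos: [0.3432, 0.4398, 0.2708]
orientation: [0.777, -0.63, 0.0, 0.001]
wrist_force: [0.5, 0.2, 0.4]
width: 0.0684
finger_force: 0.0
```

{"fn": "send_rows", "kwargs": {
  "slide": [
    [1, 0, 0],
    [1, 0, 0],
    [1, 0, 0],
    [1, 0, 0],
    [1, 0, 0],
    [1, 0, 0],
    [1, 0, 0],
    [1, 0, 0]
  ],
  "turn": [0, 0, 0, 0, 0, 0, 0, 0]
}}

```text
time_s: 2.1
eef_pos: [0.3758, 0.283, 0.2711]
orientation: [0.777, -0.63, -0.0, 0.0]
wrist_force: [0.8, 0.1, 0.3]
width: 0.0681
finger_force: 0.0
```

{"fn": "send_rows", "kwargs": {
  "slide": [
    [1, 0, 0],
    [1, 0, 0],
    [1, 0, 0],
    [1, 0, 0],
    [1, 0, 0],
    [1, 0, 0],
    [1, 0, 0],
    [1, 0, 0]
  ],
  "turn": [0, 0, 0, 0, 0, 0, 0, 0]
}}

```text
time_s: 2.77
eef_pos: [0.4087, 0.1265, 0.2712]
orientation: [0.777, -0.63, -0.0, 0.0]
wrist_force: [-0.1, -0.5, 0.2]
width: 0.0687
finger_force: 0.0
```

{"fn": "send_rows", "kwargs": {
  "slide": [
    [1, 0.2, 0],
    [1, 0.2, 0],
    [1, 0.2, 0],
    [1, 0.2, 0],
    [1, 0.2, 0],
    [1, 0.2, 0],
    [1, 0.2, 0],
    [1, 0.2, 0]
  ],
  "turn": [0, 0, 0, 0, 0, 0, 0, 0]
}}

```text
time_s: 3.43
eef_pos: [0.4101, -0.0365, 0.2712]
orientation: [0.777, -0.63, -0.0, 0.0]
wrist_force: [0.3, 0.6, -0.6]
width: 0.0683
finger_force: 0.0
```

{"fn": "send_rows", "kwargs": {
  "slide": [
    [1, 0.3, 0],
    [1, 0.3, 0],
    [1, 0.3, 0],
    [1, 0.3, 0],
    [1, 0.3, 0],
    [1, 0.3, 0],
    [1, 0.4, 0],
    [1, 0.4, 0]
  ],
  "turn": [0, 0, 0, 0, 0, 0, 0, 0]
}}

```text
time_s: 4.1
eef_pos: [0.3921, -0.2036, 0.2711]
orientation: [0.777, -0.63, -0.0, 0.0]
wrist_force: [-0.5, -0.4, 0.0]
width: 0.0686
finger_force: 0.0
```

{"fn": "send_rows", "kwargs": {
  "slide": [
    [1, 0.2, 0.4],
    [1, 0.2, 0.4],
    [1, 0.2, 0.4],
    [1, 0.2, 0.4],
    [1, 0.0, 0.4],
    [0.9, 0.0, 0.4],
    [0, 0, 0.6],
    [0, 0, 0]
  ],
  "turn": [0, 0, 0, 0, 0, 0, 0, 0]
}}

```text
time_s: 4.77
eef_pos: [0.3998, -0.3214, 0.2085]
orientation: [0.776, -0.631, -0.003, 0.0]
wrist_force: [0.1, 0.2, 0.4]
width: 0.0686
finger_force: 0.0
```

```bash
python3 - <<'E'
from h import *
a=grab('scene');b=grab('top');o=observe();print(o['eef_pos'],o['qpos'],o['wrist_force'])
def crop(d,x0,y0,x1,y1,k): return cv2.resize(cv2.cvtColor(d['img'][y0:y1,x0:x1],cv2.COLOR_RGB2BGR),None,fx=k,fy=k,interpolation=cv2.INTER_CUBIC)
cv2.imwrite('pics/c1.png',np.hstack([crop(a,150,80,250,200,4),crop(b,310,180,410,300,4)]))
E
```

```text
[ 0.40087793 -0.32126256  0.21094543] [-3.59253077e-01  2.20566914e-01 -3.03791412e-01  5.72258314e-05
 -1.04813133e+00  5.67044553e-01] [-0.52993023 -0.15727377  0.30353433]
```

View pics/c1.png

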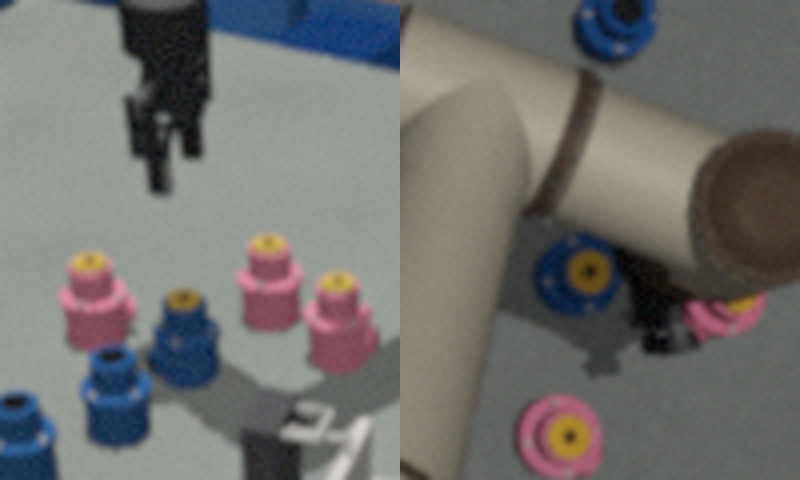

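The scene view shows the gripper above the plug at about (196,155); the top view shows the housing at about (457,247), partly hidden by the arm. I'll check the projected TCP, then descend.

```bash
python3 - <<'E'
from h import *
import pickle
a,b=pickle.load(open('f0.pkl','rb'))
print(proj(a,[.4009,-.3213,.203]),proj(b,[.4009,-.3213,.203]))
E
```

```text
[[193.44449636 125.67663342]] [[364.65042752 244.79207494]]
```

{"fn": "send_rows", "kwargs": {
  "slide": [
    [0.05, 0, 0.6],
    [0, 0, 0.8],
    [0, 0, 0.8],
    [0, 0, 0.8],
    [0, 0, 0.5],
    [0, 0, 0.3],
    [0, 0, 0],
    [0, 0, 0]
  ],
  "turn": [0, 0, 0, 0, 0, 0, 0, 0]
}}

```text
time_s: 5.53
eef_pos: [0.4022, -0.3224, 0.136]
orientation: [0.777, -0.63, 0.001, 0.0]
wrist_force: [0.1, 0.6, 0.9]
width: 0.0682
finger_force: 0.0
```

{"fn": "send_rows", "kwargs": {
  "slide": [
    [0, 0, 0.7],
    [0, 0, 0.8],
    [0, 0, 0.8],
    [0, 0, 0.6],
    [0, 0, 0.4],
    [0, 0, 0.3],
    [0, 0, 0],
    [0, 0, 0]
  ],
  "turn": [0, 0, 0, 0, 0, 0, 0, 0]
}}

```text
time_s: 6.2
eef_pos: [0.4022, -0.3225, 0.0638]
orientation: [0.777, -0.63, 0.0, -0.0]
wrist_force: [0.2, -0.8, -0.8]
width: 0.0688
finger_force: 0.0
```

{"fn": "send_rows", "kwargs": {
  "slide": [
    [0, 0, 0],
    [0, 0, 0],
    [0, 0, 0],
    [0, 0, 0],
    [0, 0, 0],
    [0, 0, 0],
    [0, 0, 0],
    [0, 0, 0]
  ],
  "turn": [0, 0, 0, 0, 0, 0, 0, 0],
  "fingers": 1,
  "grip_force": 40
}}

```text
time_s: 6.87
eef_pos: [0.4025, -0.3227, 0.0643]
orientation: [0.777, -0.63, 0.001, -0.0]
wrist_force: [-0.2, 0.6, 5.7]
width: 0.0408
finger_force: 41.0
```

{"fn": "send_rows", "kwargs": {
  "slide": [
    [0, 0, -0.1],
    [0, 0, -0.2],
    [0, 0, -0.2],
    [0, 0, -0.3],
    [0, 0, -0.3],
    [0, 0, -0.3],
    [0, 0, 0],
    [0, 0, 0]
  ],
  "turn": [0, 0, 0, 0, 0, 0, 0, 0]
}}

```text
time_s: 7.53
eef_pos: [0.402, -0.3224, 0.0919]
orientation: [0.777, -0.63, 0.001, -0.0]
wrist_force: [-0.4, 0.4, -3.5]
width: 0.041
finger_force: 40.8
```

The housing is held, with about 3.5 N on the wrist. Lifting and carrying it over the nest.

{"fn": "send_rows", "kwargs": {
  "slide": [
    [0, 0, -0.6],
    [0, 0, -1],
    [0, 0, -1],
    [0, 0, -1],
    [0, 0, -1.0],
    [0, -0.3, -1],
    [0, -0.5, -1],
    [0, -0.5, -1]
  ],
  "turn": [0, 0, 0, 0, 0, 0, 0, 0]
}}

```text
time_s: 8.2
eef_pos: [0.4267, -0.3166, 0.2439]
orientation: [0.776, -0.63, -0.001, -0.0]
wrist_force: [0.7, -1.7, -2.9]
width: 0.0408
finger_force: 41.0
```

{"fn": "send_rows", "kwargs": {
  "slide": [
    [-0.8, -0.7, -0.9],
    [-0.8, -0.7, -0.8],
    [-0.8, -0.7, 0],
    [-0.8, -0.7, 0],
    [-0.8, -0.7, 0],
    [-0.8, -0.7, 0],
    [-0.8, -0.7, 0],
    [-0.8, -0.7, 0]
  ],
  "turn": [0, 0, 0, 0, 0, 0, 0, 0]
}}

```text
time_s: 8.87
eef_pos: [0.5102, -0.1674, 0.2767]
orientation: [0.777, -0.63, -0.001, 0.0]
wrist_force: [0.7, -1.2, -2.4]
width: 0.0409
finger_force: 41.2
```

{"fn": "send_rows", "kwargs": {
  "slide": [
    [-1, -0.7, 0],
    [-1, -0.7, 0],
    [-1, -0.7, 0],
    [-1, -0.7, 0],
    [-1, -0.7, 0],
    [-1, -0.7, 0],
    [-1, -0.4, 0],
    [-1, -0.2, 0]
  ],
  "turn": [0, 0, 0, 0, 0, 0, 0, 0]
}}

```text
time_s: 9.53
eef_pos: [0.5715, 0.0092, 0.2762]
orientation: [0.777, -0.63, -0.001, 0.001]
wrist_force: [0.8, 1.3, -3.7]
width: 0.0407
finger_force: 41.2
```

{"fn": "send_rows", "kwargs": {
  "slide": [
    [-0.2, 0, 0],
    [0, 0, 0.5],
    [0, 0, 0.8],
    [0, 0, 0.8],
    [0, 0, 0.6],
    [0, 0, 0.3],
    [0, 0, 0],
    [0, 0, 0]
  ],
  "turn": [0, 0, 0, 0, 0, 0, 0, 0]
}}

```text
time_s: 10.2
eef_pos: [0.5703, 0.011, 0.2171]
orientation: [0.776, -0.63, -0.0, 0.0]
wrist_force: [0.6, -0.0, -1.7]
width: 0.0406
finger_force: 41.1
```

```bash
python3 - <<'E'
from h import *
a=grab('scene');b=grab('top');o=observe();print(o['eef_pos'],o['wrist_force'],o['width'])
e=o['eef_pos'];print(proj(a,[e+[0,0,-.064],[.572,.013,.042]]))
def crop(d,x0,y0,x1,y1,k): return cv2.resize(cv2.cvtColor(d['img'][y0:y1,x0:x1],cv2.COLOR_RGB2BGR),None,fx=k,fy=k,interpolation=cv2.INTER_CUBIC)
cv2.imwrite('pics/c2.png',crop(a,200,130,330,240,6)); import pickle; pickle.dump((a,b),open('f2.pkl','wb'))
E
```

```text
[0.57094958 0.01145075 0.21820601] [ 0.91531859  0.60944622 -2.12525845] 0.040771497924130845
[[255.91713546 186.99498793]
 [255.71284251 216.23536995]]
```

View pics/c2.png

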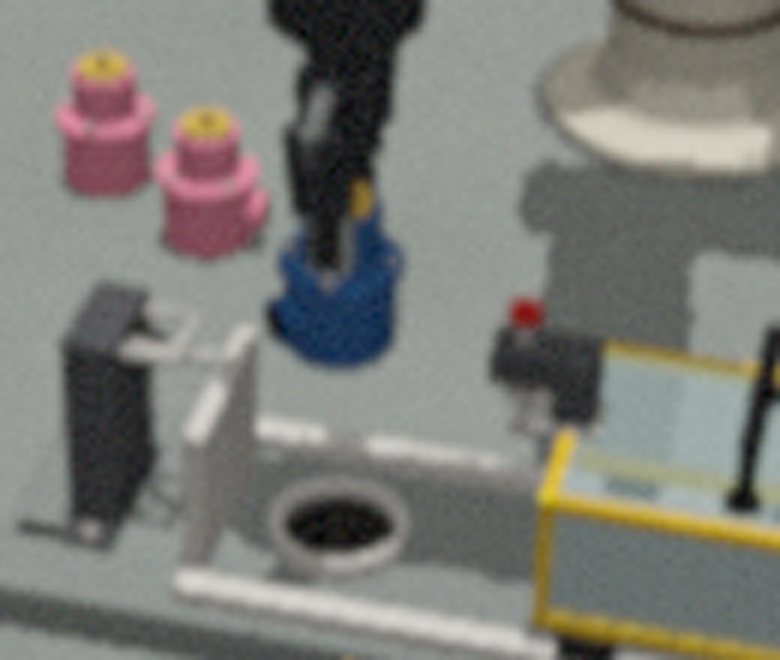

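```bash
python3 - <<'E'
from h import *
import pickle
a,b=pickle.load(open('f2.pkl','rb'))
h=cv2.cvtColor(a['img'],cv2.COLOR_RGB2HSV);m=cv2.inRange(h,(95,100,20),(125,255,255))
for v in range(160,193):
    u=np.where(m[v,235:280]>0)[0]
    if len(u): print(v,235+u.min(),235+u.max(),end=' | ')
e=np.array([.5709,.01145,.2182]);t=np.linspace(0,2*np.pi,200)
print()
for r,z in((.032,.046),(.032,.052),(.029,.0),(.029,.04),(.029,.02),(.029,.008)):
    p=proj(a,e+np.c_[r*np.cos(t),r*np.sin(t),0*t+z-.064]);print(z,p.min(0),p.max(0))
E
```

```text
166 262 262 | 167 261 262 | 168 260 262 | 169 259 263 | 170 250 264 | 171 250 265 | 172 248 264 | 173 247 263 | 174 247 264 | 175 248 265 | 176 248 265 | 177 248 264 | 178 248 264 | 179 247 264 | 180 246 264 | 181 246 264 | 182 246 264 | 183 246 264 | 184 246 264 | 185 247 264 | 186 248 264 | 187 249 263 | 188 250 262 | 189 251 261 | 190 254 258 | 
0.046 [245.33283125 168.44562189] [266.944364   180.36103917]
0.052 [245.33197301 166.76705514] [267.00289945 178.64588041]
0.0 [246.33209267 181.57013684] [265.51408387 192.60590276]
0.04 [246.3448632  170.65410289] [265.87585765 181.48430039]
0.02 [246.33846111 176.16054095] [265.69329538 187.096123  ]
0.008 [246.33463594 179.41774654] [265.58537261 190.41404779]
```

The scene crop shows the housing upright at about (340,290), directly above the nest ring at (343,525). Its silhouette centre, 256 px, matches the prediction. Lowering now.

{"fn": "send_rows", "kwargs": {
  "slide": [
    [-0.07, -0.07, 0.4],
    [0, 0, 0.8],
    [0, 0, 1],
    [0, 0, 1],
    [0, 0, 1],
    [0, 0, 0.8],
    [0, 0, 0.3],
    [0, 0, 0]
  ],
  "turn": [0, 0, 0, 0, 0, 0, 0, 0]
}}

```text
time_s: 10.97
eef_pos: [0.5706, 0.0132, 0.1098]
orientation: [0.777, -0.63, -0.001, 0.001]
wrist_force: [0.1, -0.2, -2.5]
width: 0.0412
finger_force: 41.1
```

{"fn": "send_rows", "kwargs": {
  "slide": [
    [0, 0, 0],
    [0, 0, 0.05],
    [0, 0, 0.05],
    [0, 0, 0.05],
    [0, 0, 0.05],
    [0, 0, 0.05],
    [0, 0, 0],
    [0, 0, 0]
  ],
  "turn": [0, 0, 0, 0, 0, 0, 0, 0]
}}

```text
time_s: 11.63
eef_pos: [0.5714, 0.0134, 0.1063]
orientation: [0.777, -0.63, 0.0, 0.0]
wrist_force: [-0.1, 0.1, -4.4]
width: 0.0407
finger_force: 41.1
```

{"fn": "send_rows", "kwargs": {
  "slide": [
    [0, 0, 0.05],
    [0, 0, 0.05],
    [0, 0, 0.05],
    [0, 0, 0.05],
    [0, 0, 0],
    [0, 0, 0]
  ],
  "turn": [0, 0, 0, 0, 0, 0]
}}

```text
time_s: 12.13
eef_pos: [0.5715, 0.0134, 0.1022]
orientation: [0.777, -0.63, -0.0, 0.0]
wrist_force: [0.7, -0.9, -1.7]
width: 0.0406
finger_force: 41.1
```

{"fn": "send_rows", "kwargs": {
  "slide": [
    [0, 0, 0.05],
    [0, 0, 0.05],
    [0, 0, 0],
    [0, 0, 0]
  ],
  "turn": [0, 0, 0, 0]
}}

```text
time_s: 12.47
eef_pos: [0.5715, 0.0134, 0.1003]
orientation: [0.777, -0.63, 0.0, -0.0]
wrist_force: [1.1, -0.7, -2.3]
width: 0.0406
finger_force: 41.1
```

{"fn": "send_rows", "kwargs": {
  "slide": [
    [0, 0, 0.05],
    [0, 0, 0.05],
    [0, 0, 0],
    [0, 0, 0]
  ],
  "turn": [0, 0, 0, 0]
}}

```text
time_s: 12.8
eef_pos: [0.5716, 0.0134, 0.0984]
orientation: [0.777, -0.63, 0.0, -0.0]
wrist_force: [0.3, -0.5, -1.5]
width: 0.0412
finger_force: 41.2
```

{"fn": "send_rows", "kwargs": {
  "slide": [
    [0, 0, 0.03],
    [0, 0, 0.03],
    [0, 0, 0],
    [0, 0, 0]
  ],
  "turn": [0, 0, 0, 0]
}}

```text
time_s: 13.13
eef_pos: [0.5716, 0.0135, 0.0983]
orientation: [0.777, -0.63, 0.0, -0.0]
wrist_force: [-2.1, 0.2, 5.3]
width: 0.0405
finger_force: 42.0
```

Seated: contact came at the expected TCP height of 0.098. Releasing and rising.

{"fn": "send_rows", "kwargs": {
  "slide": [
    [0, 0, 0],
    [0, 0, 0],
    [0, 0, 0],
    [0, 0, 0],
    [0, 0, 0],
    [0, 0, 0]
  ],
  "turn": [0, 0, 0, 0, 0, 0],
  "fingers": 0.2
}}

```text
time_s: 13.63
eef_pos: [0.5715, 0.0133, 0.097]
orientation: [0.777, -0.63, -0.0, 0.0]
wrist_force: [-0.1, -0.3, -0.1]
width: 0.0681
finger_force: 0.0
```

{"fn": "send_rows", "kwargs": {
  "slide": [
    [0, 0, -0.4],
    [0, 0, -1],
    [0, 0, -1],
    [0, 0, -1],
    [0, 0, -1],
    [0, 0, -1],
    [0, 0, -1],
    [0, 0, -1]
  ],
  "turn": [0, 0, 0, 0, 0, 0, 0, 0]
}}

```text
time_s: 14.3
eef_pos: [0.5713, 0.0133, 0.2469]
orientation: [0.777, -0.63, 0.0, -0.0]
wrist_force: [0.5, -0.3, -0.4]
width: 0.068
finger_force: 0.0
```

{"fn": "send_rows", "kwargs": {
  "slide": [
    [0, 0, -1],
    [0, 0, -0.6],
    [-1, 0, 0],
    [-1, 0, 0],
    [-1, 0, 0],
    [-1, 0, 0],
    [-1, 0, 0],
    [-1, 0, 0]
  ],
  "turn": [0, 0, 0, 0, 0, 0, 0, 0],
  "fingers": 1
}}

```text
time_s: 14.97
eef_pos: [0.5463, 0.1316, 0.2779]
orientation: [0.777, -0.63, 0.0, -0.0]
wrist_force: [1.3, 0.2, -0.5]
width: 0.0002
finger_force: 0.0
```

{"fn": "send_rows", "kwargs": {
  "slide": [
    [-1, 0, 0],
    [-1, 0, 0],
    [-1, 0, 0],
    [-1, 0, 0],
    [-1, 0, 0],
    [-1, 0, 0],
    [-1, 0, 0],
    [0, 0, 0]
  ],
  "turn": [0, 0, 0, 0, 0, 0, 0, 0]
}}

```text
time_s: 15.63
eef_pos: [0.5172, 0.2705, 0.2775]
orientation: [0.778, -0.629, -0.0, -0.001]
wrist_force: [-0.1, -0.1, -0.3]
width: -0.0001
finger_force: 0.0
```

```bash
python3 - <<'E'
from h import *
a=grab('scene');b=grab('top');o=observe();print(o['eef_pos'],o['wrist_force'],o['width'])
def crop(d,x0,y0,x1,y1,k): return cv2.resize(cv2.cvtColor(d['img'][y0:y1,x0:x1],cv2.COLOR_RGB2BGR),None,fx=k,fy=k,interpolation=cv2.INTER_CUBIC)
cv2.imwrite('pics/c3.png',np.hstack([crop(a,220,140,360,240,4),crop(b,150,150,210,250,4)]));
h=cv2.cvtColor(b['img'],cv2.COLOR_RGB2HSV);m=cv2.inRange(h,(12,90,100),(35,255,255));m[:,:230]=0;m[:,270:]=0;m[:170]=0;m[215:]=0
c=cv2.moments(m,True);
if c['m00']: print('plug',ray(b,(c['m10']/c['m00'],c['m01']/c['m00']),.121),c['m00'])
h=cv2.cvtColor(a['img'],cv2.COLOR_RGB2HSV);m=cv2.inRange(h,(12,90,100),(35,255,255));m[:,:240]=0;m[:,270:]=0;m[:170]=0;m[215:]=0
c=cv2.moments(m,True);
if c['m00']: print('plug',ray(a,(c['m10']/c['m00'],c['m01']/c['m00']),.121),c['m00'])
E
```

```text
[0.51751157 0.26814616 0.27741411] [-0.71037718 -0.3284595  -1.05470363] -0.00032339028124518253
plug [[0.57053882 0.01206497 0.121     ]] 82.0
plug [[0.57140059 0.01410197 0.121     ]] 55.0
```

View pics/c3.png

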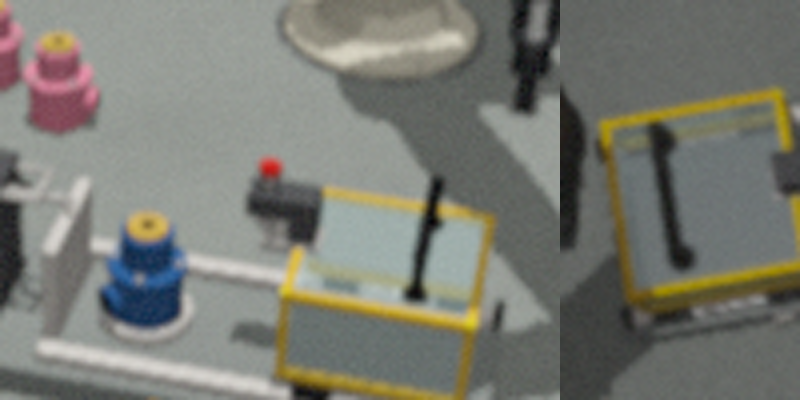

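The picture shows the housing upright in its nest, plug at about (148,228) in the left panel; measured at (0.571, 0.013). The handle bar runs from (437,183) to (415,292). I'll descend behind the bar with shut fingers, then push along tool +x.

{"fn": "send_rows", "kwargs": {
  "slide": [
    [0, 0.1, 0.5],
    [0, 0, 1],
    [0, 0, 1],
    [0, 0, 1],
    [0, 0, 1],
    [0, 0, 0.9],
    [0, 0, 0.5],
    [0, 0, 0]
  ],
  "turn": [0, 0, 0, 0, 0, 0, 0, 0]
}}

```text
time_s: 16.4
eef_pos: [0.5145, 0.2654, 0.1563]
orientation: [0.776, -0.631, -0.001, 0.003]
wrist_force: [-0.7, 0.2, 0.1]
width: 0.0
finger_force: 0.0
```

{"fn": "send_rows", "kwargs": {
  "slide": [
    [0.3, 0, 0],
    [0.3, 0, 0],
    [0.3, 0, 0],
    [0.2, 0, 0],
    [0.2, 0, 0],
    [0.15, 0, 0],
    [0.15, 0, 0],
    [0.15, 0, 0]
  ],
  "turn": [0, 0, 0, 0, 0, 0, 0, 0]
}}

```text
time_s: 17.07
eef_pos: [0.5232, 0.2332, 0.1594]
orientation: [0.777, -0.63, -0.0, -0.001]
wrist_force: [-0.8, 2.4, 0.8]
width: -0.0001
finger_force: 0.9
```

{"fn": "send_rows", "kwargs": {
  "slide": [
    [0.15, 0, 0],
    [0.15, 0, 0],
    [0.15, 0, 0],
    [0.15, 0, 0],
    [0.15, 0, 0],
    [0.15, 0, 0],
    [0.15, 0, 0],
    [0.15, 0, 0]
  ],
  "turn": [0, 0, 0, 0, 0, 0, 0, 0]
}}

```text
time_s: 17.73
eef_pos: [0.5282, 0.2094, 0.1592]
orientation: [0.777, -0.63, 0.0, -0.0]
wrist_force: [-0.4, 1.0, 1.4]
width: -0.0
finger_force: 0.9
```

{"fn": "send_rows", "kwargs": {
  "slide": [
    [0.2, 0, 0],
    [0.25, 0, 0],
    [0.3, 0, 0],
    [0.35, 0, 0],
    [0.35, 0, 0],
    [0.35, 0, 0],
    [0.35, 0, 0],
    [0.35, 0, 0]
  ],
  "turn": [0, 0, 0, 0, 0, 0, 0, 0]
}}

```text
time_s: 18.4
eef_pos: [0.5385, 0.1599, 0.1591]
orientation: [0.777, -0.63, 0.0, -0.0]
wrist_force: [-0.1, 2.8, 1.3]
width: 0.0002
finger_force: 1.1
```

{"fn": "send_rows", "kwargs": {
  "slide": [
    [0.35, 0, 0],
    [0.35, 0, 0],
    [0.35, 0, 0],
    [0.35, 0, 0],
    [0.3, 0, 0],
    [0.25, 0, 0],
    [0.2, 0, 0],
    [0.15, 0, 0]
  ],
  "turn": [0, 0, 0, 0, 0, 0, 0, 0]
}}

```text
time_s: 19.07
eef_pos: [0.5478, 0.1151, 0.159]
orientation: [0.777, -0.63, -0.0, 0.0]
wrist_force: [0.2, 2.8, 0.2]
width: 0.0002
finger_force: 0.9
```

{"fn": "send_rows", "kwargs": {
  "slide": [
    [0.15, 0, 0],
    [0.15, 0, 0],
    [0.15, 0, 0],
    [0.15, 0, 0]
  ],
  "turn": [0, 0, 0, 0]
}}

```text
time_s: 19.4
eef_pos: [0.5502, 0.1038, 0.159]
orientation: [0.777, -0.63, -0.0, 0.0]
wrist_force: [0.2, 1.5, 1.3]
width: 0.0001
finger_force: 0.9
```

{"fn": "send_rows", "kwargs": {
  "slide": [
    [0.1, 0, 0],
    [0.1, 0, 0],
    [0.1, 0, 0],
    [0.1, 0, 0],
    [0.1, 0, 0],
    [0.1, 0, 0]
  ],
  "turn": [0, 0, 0, 0, 0, 0]
}}

```text
time_s: 19.9
eef_pos: [0.5527, 0.092, 0.159]
orientation: [0.777, -0.63, -0.0, 0.0]
wrist_force: [0.1, 1.8, 0.7]
width: 0.0003
finger_force: 0.8
```

{"fn": "send_rows", "kwargs": {
  "slide": [
    [0.1, 0, 0],
    [0.1, 0, 0],
    [0.1, 0, 0],
    [0.1, 0, 0],
    [0.1, 0, 0],
    [0.1, 0, 0]
  ],
  "turn": [0, 0, 0, 0, 0, 0]
}}

```text
time_s: 20.4
eef_pos: [0.5551, 0.0808, 0.159]
orientation: [0.777, -0.63, -0.0, -0.0]
wrist_force: [-1.9, 5.1, 1.2]
width: -0.0001
finger_force: 2.7
```

{"fn": "send_rows", "kwargs": {
  "slide": [
    [0.1, 0, 0],
    [0.1, 0, 0],
    [0.1, 0, 0],
    [0.1, 0, 0]
  ],
  "turn": [0, 0, 0, 0]
}}

```text
time_s: 20.73
eef_pos: [0.5567, 0.0731, 0.159]
orientation: [0.777, -0.63, -0.0, -0.0]
wrist_force: [-1.7, 5.6, 1.4]
width: 0.0003
finger_force: 3.0
```

{"fn": "send_rows", "kwargs": {
  "slide": [
    [0.06, 0, 0],
    [0.06, 0, 0],
    [0.06, 0, 0],
    [0.06, 0, 0],
    [0.06, 0, 0]
  ],
  "turn": [0, 0, 0, 0, 0]
}}

```text
time_s: 21.15
eef_pos: [0.5578, 0.0678, 0.159]
orientation: [0.777, -0.63, -0.001, -0.001]
wrist_force: [-2.9, 8.4, 2.4]
width: -0.0004
finger_force: 4.4
```

{"fn": "send_rows", "kwargs": {
  "slide": [
    [0.06, 0, 0],
    [0.06, 0, 0],
    [0.06, 0, 0],
    [0.06, 0, 0]
  ],
  "turn": [0, 0, 0, 0]
}}

```text
time_s: 21.48
eef_pos: [0.5587, 0.0635, 0.159]
orientation: [0.777, -0.63, -0.001, -0.001]
wrist_force: [-4.6, 9.1, 1.3]
width: 0.0001
finger_force: 4.9
```

{"fn": "send_rows", "kwargs": {
  "slide": [
    [0.05, 0, 0],
    [0.05, 0, 0],
    [0.05, 0, 0]
  ],
  "turn": [0, 0, 0]
}}

```text
time_s: 21.73
eef_pos: [0.5593, 0.0606, 0.159]
orientation: [0.777, -0.63, -0.001, -0.001]
wrist_force: [-3.4, 8.4, 1.3]
width: 0.0003
finger_force: 4.5
```

{"fn": "send_rows", "kwargs": {
  "slide": [
    [0.05, 0, 0],
    [0.05, 0, 0],
    [0.05, 0, 0]
  ],
  "turn": [0, 0, 0]
}}

```text
time_s: 21.98
eef_pos: [0.56, 0.0571, 0.159]
orientation: [0.777, -0.63, -0.001, -0.0]
wrist_force: [-2.3, 6.8, 1.1]
width: -0.0002
finger_force: 3.5
```

{"fn": "send_rows", "kwargs": {
  "slide": [
    [0.04, 0, 0],
    [0.04, 0, 0]
  ],
  "turn": [0, 0]
}}

```text
time_s: 22.15
eef_pos: [0.5604, 0.0549, 0.1591]
orientation: [0.777, -0.63, -0.0, 0.0]
wrist_force: [-2.3, 1.4, 0.6]
width: 0.0003
finger_force: 1.0
```

{"fn": "send_rows", "kwargs": {
  "slide": [
    [0.03, 0, 0],
    [0.03, 0, 0]
  ],
  "turn": [0, 0]
}}

```text
time_s: 22.32
eef_pos: [0.5606, 0.0541, 0.159]
orientation: [0.777, -0.63, -0.001, -0.0]
wrist_force: [-3.9, 7.3, 1.5]
width: -0.0
finger_force: 3.8
```

{"fn": "send_rows", "kwargs": {
  "slide": [
    [0.03, 0, 0],
    [0, 0, 0]
  ],
  "turn": [0, 0]
}}

```text
time_s: 22.48
eef_pos: [0.5607, 0.0536, 0.159]
orientation: [0.777, -0.63, -0.001, -0.0]
wrist_force: [-3.1, 6.8, 1.3]
width: 0.0002
finger_force: 3.5
```

{"fn": "send_rows", "kwargs": {
  "slide": [
    [0.03, 0, 0],
    [0, 0, 0]
  ],
  "turn": [0, 0]
}}

```text
time_s: 22.65
eef_pos: [0.5609, 0.0531, 0.159]
orientation: [0.777, -0.63, -0.001, -0.0]
wrist_force: [-3.0, 7.2, 1.6]
width: -0.0002
finger_force: 3.6
```

{"fn": "send_rows", "kwargs": {
  "slide": [
    [0.03, 0, 0],
    [0, 0, 0]
  ],
  "turn": [0, 0]
}}

```text
time_s: 22.82
eef_pos: [0.5609, 0.0527, 0.159]
orientation: [0.777, -0.63, -0.001, -0.0]
wrist_force: [-3.1, 7.7, 1.3]
width: 0.0002
finger_force: 4.0
```

{"fn": "send_rows", "kwargs": {
  "slide": [
    [0.03, 0, 0],
    [0, 0, 0]
  ],
  "turn": [0, 0]
}}

```text
time_s: 22.98
eef_pos: [0.561, 0.0524, 0.159]
orientation: [0.777, -0.63, -0.001, -0.001]
wrist_force: [-3.7, 8.4, 2.4]
width: -0.0
finger_force: 4.6
```

{"fn": "send_rows", "kwargs": {
  "slide": [
    [0.03, 0, 0],
    [0, 0, 0]
  ],
  "turn": [0, 0]
}}

```text
time_s: 23.15
eef_pos: [0.5611, 0.0522, 0.159]
orientation: [0.777, -0.63, -0.001, -0.001]
wrist_force: [-4.0, 9.6, 2.2]
width: -0.0002
finger_force: 5.3
```

{"fn": "send_rows", "kwargs": {
  "slide": [
    [0.03, 0, 0],
    [0, 0, 0]
  ],
  "turn": [0, 0]
}}

```text
time_s: 23.32
eef_pos: [0.5611, 0.0519, 0.159]
orientation: [0.777, -0.63, -0.001, -0.001]
wrist_force: [-5.0, 11.1, 3.4]
width: 0.0001
finger_force: 6.0
```

{"fn": "send_rows", "kwargs": {
  "slide": [
    [0.03, 0, 0],
    [0, 0, 0]
  ],
  "turn": [0, 0]
}}

```text
time_s: 23.48
eef_pos: [0.5612, 0.0517, 0.159]
orientation: [0.777, -0.63, -0.001, -0.001]
wrist_force: [-5.3, 13.4, 2.8]
width: 0.0004
finger_force: 6.6
```

The force dipped (the click), then climbed on the stops to about 14 N. Backing off gently and checking that it holds.

{"fn": "send_rows", "kwargs": {
  "slide": [
    [-0.05, 0, 0],
    [-0.05, 0, 0],
    [-0.05, 0, 0],
    [-0.05, 0, 0],
    [-0.05, 0, 0],
    [-0.05, 0, 0],
    [0, 0, 0]
  ],
  "turn": [0, 0, 0, 0, 0, 0, 0]
}}

```text
time_s: 24.07
eef_pos: [0.5605, 0.0549, 0.159]
orientation: [0.777, -0.63, 0.0, 0.0]
wrist_force: [-0.8, 3.1, 1.2]
width: 0.0001
finger_force: 1.3
```

{"fn": "send_rows", "kwargs": {
  "slide": [
    [-0.2, 0, 0],
    [-0.5, 0, 0],
    [-0.8, 0, 0],
    [-0.8, 0, 0],
    [0, 0, -0.5],
    [0, 0, -1],
    [0, 0, -1],
    [0, 0, -1]
  ],
  "turn": [0, 0, 0, 0, 0, 0, 0, 0]
}}

```text
time_s: 24.73
eef_pos: [0.5511, 0.1001, 0.2304]
orientation: [0.777, -0.63, 0.0, 0.0]
wrist_force: [0.2, -0.1, -0.3]
width: -0.0001
finger_force: 0.0
```

{"fn": "send_rows", "kwargs": {
  "slide": [
    [-1, 0, -1],
    [-1, 0, -1],
    [-1, 0, 0],
    [-1, 0, 0],
    [-1, 0, 0],
    [-1, 0, 0],
    [-1, 0, 0],
    [0, 0, 0]
  ],
  "turn": [0, 0, 0, 0, 0, 0, 0, 0]
}}

```text
time_s: 25.4
eef_pos: [0.5219, 0.2397, 0.2695]
orientation: [0.778, -0.629, 0.0, -0.0]
wrist_force: [1.2, -0.3, -0.2]
width: -0.0002
finger_force: 0.0
```

```bash
python3 - <<'E'
from h import *
a=grab('scene');b=grab('top');o=observe();print(o['eef_pos'],o['wrist_force'],o['time_s'])
def crop(d,x0,y0,x1,y1,k): return cv2.resize(cv2.cvtColor(d['img'][y0:y1,x0:x1],cv2.COLOR_RGB2BGR),None,fx=k,fy=k,interpolation=cv2.INTER_CUBIC)
cv2.imwrite('pics/c4.png',np.hstack([crop(a,190,140,290,260,4),crop(b,210,150,310,270,4)]))
E
```

```text
[0.5221133  0.23749201 0.26944747] [-0.38232923 -0.54028044 -0.22428757] 25.5
```

View pics/c4.png

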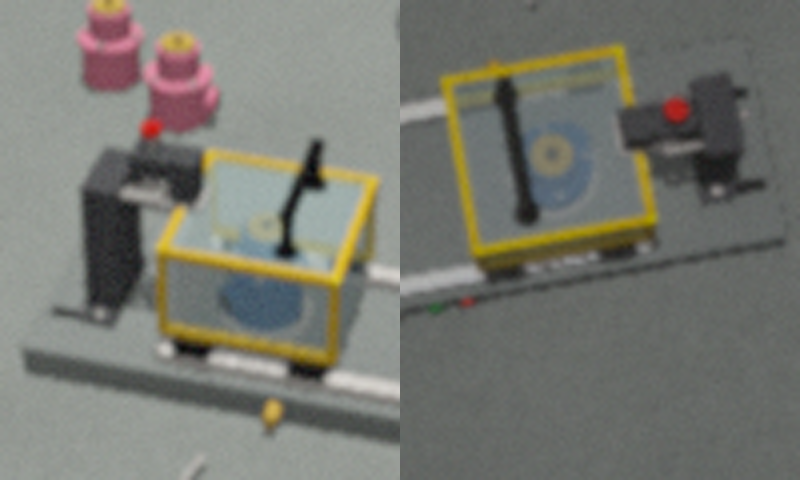

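```bash
python3 - <<'E'
from h import *
b=grab('top')
q=ray(b,[(236.75,173),(241.75,203.25)],.169).mean(0)[:2]-np.array([.5715,.013]);print(q,np.linalg.norm(q)-.015)
q0=np.array([.5264,.2142])-np.array([.5715,.013]);print(np.linalg.norm(q0-q))
E
```

```text
[-0.01007345  0.0220994 ] 0.009286985052416846
0.18249352303516325
```

The guard stays at a slide of about 0.009. Uncaught it would have sprung back to about 0.045, so the latch has caught. Handing in.

```bash
python3 -c "from cell import sign_off; print(sign_off())"
```

```text
the job is handed in; nothing more can be done
None
```

The brass-plug housing is seated upright in the nest, the guard is latched shut and holding by itself, and the job was handed in at about 25.5 s with the robot clear.

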